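# Set four finished scale models on their foam display pads

### The job

Four finished scale models stand about on the model-maker's bench among their foam display pads. Set each one upright on the pad that has the outline of its base, inside the outline and lined up with it (end for end or quarter turns of the square do not matter), put down gently and not dropped, and let go. Do not tip any model over, and leave the paint jar and the craft knife where they are.

Things in the scene. Friction and masses are not known exactly. Their poses are not given: they have to be found in the camera images.
- boat: Model fishing boat (brown hull, red stripe, white wheelhouse) on a dark-blue six-sided pointed base 40 (x) by 88 (y) by 6 mm. Hull 30 mm wide in x for |y| < 26 mm, z = 6 to 32 mm, bow to +y; wheelhouse (24 mm wide, y = -26 to -4) up to 53 mm, thin mast at y = 17 up to 60 mm. Grip the hull along x at the origin, TCP 34 mm above underside. Origin: centre of underside, z up. 50 to 100 g.
- cart: Model handcart of pale wood with a carton and grey bundle, on an orange rectangular base 44 (x) by 84 (y) by 6 mm. Two wheels, 32 mm discs centred at y = 0, z = 22 mm, flat outer faces 36 mm apart in x; load top at 48 mm; shafts to +y. Grip across the wheels (along x) at the origin, TCP 34 mm above underside. Origin: centre of underside, z up. 50 to 100 g.
- hut: Model hut (cream walls, red gable roof, chimney) on a green square base 46 by 46 by 6 mm. Walls 36 by 36 mm, z = 6 to 34 mm; gable ends face +x and -x, ridge along x at about 54 mm, roof eaves 42 mm over all in y, chimney to 56 mm. Grip along x or y at the origin, TCP 36 mm above underside. Origin: centre of underside, z up. 50 to 100 g.
- silo: Model grain silo: silver cylinder 32 mm in diameter, z = 6 to 48 mm, with two white bands and a dark cone up to 60 mm, on a dark-grey round base 50 mm in diameter, 6 mm thick. Grip the cylinder in any direction at the origin, TCP 36 mm above underside. Origin: centre of underside, z up. 50 to 100 g.
- boat_pad: Fixed pale-blue foam slab, 76 (x) by 120 (y) by 20 mm high; in the middle of its flat top is drawn its outline: dark-blue long pointed six-sided shape, long way along y, the line 5 to 9 mm outside the centred model's base. Origin: centre of the slab's underside, below the outline's centre; top at z = +20 mm.
- cart_pad: Fixed pale-blue foam slab, 76 (x) by 120 (y) by 20 mm high; in the middle of its flat top is drawn its outline: orange long rectangle, long way along y, the line 5 to 9 mm outside the centred model's base. Origin: centre of the slab's underside, below the outline's centre; top at z = +20 mm.
- hut_pad: Fixed pale-blue foam slab, 76 (x) by 120 (y) by 20 mm high; in the middle of its flat top is drawn its outline: green square, sides along x and y, the line 5 to 9 mm outside the centred model's base. Origin: centre of the slab's underside, below the outline's centre; top at z = +20 mm.
- silo_pad: Fixed pale-blue foam slab, 76 (x) by 120 (y) by 20 mm high; in the middle of its flat top is drawn its outline: dark-grey circle, the line 5 to 9 mm outside the centred model's base. Origin: centre of the slab's underside, below the outline's centre; top at z = +20 mm.
- paint_jar: Bystander: small paint jar with red cap, 42 mm in diameter, 50 mm high, standing. Origin: centre of its underside.
- craft_knife: Bystander: yellow craft knife, 18 mm wide (x), 12 mm high, lying along its y axis, handle 130 mm. Origin: centre of the handle's underside.
Mind the look-alikes: they are no part of the job. Of the things that look like the cart, the larger one is meant.

How it is judged:
By the outcome, as a careful person would: the job done as asked, in the order asked, and still so for the second after the job is handed in, with the robot touching nothing.
It also fails if it takes over 106 s, if anything falls off the work surface, if the arm or the gripper's body presses on something with over 40 N, if the wrist force passes 120 N, or if a joint passes its speed limit or range.

### The arm

A 7-joint arm with a two-finger parallel gripper is mounted at the origin on the work surface. World frame = base frame: x ahead of the robot, y to its left, z up, the work surface at z = 0. Lengths are in m, angles in rad, forces in N, time in s.
With the tool pointing down it reaches from about 0.4 to 0.85 m from the base axis. Payload 10.4 kg.
Tool frame: the origin (TCP) lies between the finger pads, 19 mm behind the fingertips; this is the grasp point; x points along the fingers, y is the direction in which the jaws open and shut, and the axes are right-handed (so a half turn about x gives the same grasp; the last joint's range is limited). The gripper opens to 87 mm and grips with 3 to 60 N. Pads are 19 mm wide; open, the fingers measure 117 mm over their backs; the gripper's body (75 mm by 190 mm) begins 51 mm behind the grasp point.
Start: joints at [-1.2, 0.332, -0.065, 1.46, 0.022, 1.35, -0.088], TCP at [0.24, 0.577, 0.241] pointing down, gripper open.
Joint ranges: [-2.6, 2.6], [-0.5, 2.12], [-1.47, 1.34], [0.16, 2.42], [-1.27, 4.41], [0.06, 2.06], [-2.6, 2.6]. Speed limits (rad/s): [2.22, 2.22, 2.79, 2.79, 3.14, 3.14, 3.14].

### API

Orientations are given as a rotation vector (axis times angle).
In Python, from cell import ctrl, vision gives the robot as it stands. The module is installed in compiled form; this text tells all that it offers.
- The arm moves only by the tool drive_tool, never from a script. Its argument "targets" is a list of rows, each a list of 7 numbers: the shift along the tool's x, y, z in m, then the turn, a rotation vector about the tool's x, y, z in rad, then the opening in per cent of the stroke, from 0 (shut) to 100 (fully open). In form: [[tx, ty, tz, ax, ay, az, gripper], ...]. A call has 1 to 10 rows; each row is the pose to reach, as a shift and turn from the pose measured when the call began, along the tool's axes at that moment; what a row does not reach only later rows make up. A row lasts 1/12 s, in which the tool goes at most 41.7 mm and 7.16 degrees, less where a joint would pass 70% of its speed; a pose out of reach is approached as far as the arm can. A call with a gripper value outside its range is refused whole. The fingers move at their own pace and stop on an object; "newtons" is the grip in N (left out, the last holds). Time passes only in rows, so rows that repeat a pose let the fingers close. It gives the time, the measured TCP pose, the force and the opening at its end, in the units of the state.
- ctrl.state(): the state, without advancing time (a new reading comes with each control period).
- vision.camera(name): name is "side" or "top" or "wrist"; returns a dict with "color" (384x512x3 uint8, red, green, blue), "z_map" (384x512 float32, m along the optical axis (not along the pixel's ray), 0 where there is no reading), "fx", "fy", "cx", "cy" (pixels), "R" (3x3) and "t" (3): a world point X has camera coordinates R X + t. Camera axes: x right, y down, z forward; pixel columns grow to the right and rows downward; lengths in m; the calibration is good to about 2 mm. The wrist camera is an equidistant fisheye: a pixel r from the principal point sees the ray r / f radians off the axis. A picture is of the moment at which its call begins.
- ctrl.close_job(): hands the job in, once; it reports no verdict.
The state is a dict: "t": time; "joint_positions": joint angles; "qd": joint speeds; "joint_efforts": joint torques, N m; "eef_pos": TCP position; "orientation": TCP orientation; "wrist_force": force on the tool from outside, world axes, zero at the start; "moment": the same for the moment, N m; "grip_width": finger opening in m.
Only numpy, scipy, OpenCV 4.12 (cv2) and the standard library are available. Lean on these libraries where they do the work, as an engineer would, in place of code of your own. Each camera call takes 0.05 s, during which the arm holds its last target. There are 200 camera calls.

## Working session

There is one attempt and no reset: what is moved stays moved. The work goes in short steps, Python scripts to look and compute and a tool call to move; the robot and the scene stay as the last step left them, time stands still between calls to the robot, and variables do not carry over. Pictures are saved under pics/ and viewed, about 12 in all and at most 16, crops included, and the job is handed in when it is done.

Besides the shell and the picture viewer there is one more tool, called after "Request:" as name(argument=value, ...) on one line, values as JSON. drive_tool: Moves the arm, as the interface text tells. Its arguments: {"type":"object","properties":{"targets":{"type":"array","items":{"type":"array","items":{"type":"number"}}},"newtons":{"type":"number"}},"required":["targets"]}

```bash
mkdir -p pics
cat > h.py <<'E'
import numpy as np, cv2
from cell import ctrl, vision
def save(n,c,s=1.5):
    cv2.imwrite(f'pics/{n}.png',cv2.resize(c['color'][:,:,::-1],None,fx=s,fy=s,interpolation=cv2.INTER_CUBIC))
def world(c):
    z=c['z_map'];v,u=np.indices(z.shape)
    P=np.stack([(u-c['cx'])/c['fx']*z,(v-c['cy'])/c['fy']*z,z],-1)
    return (P-c['t'])@c['R']
E
python3 - <<'E'
from h import *
import pickle
d={n:vision.camera(n) for n in ('top','side','wrist')}
pickle.dump(d,open('d0.pkl','wb'))
for n,c in d.items(): save(n+'0',c); print(n,c['fx'],c['cx'],c['cy'],c['t'],c['R'].round(3).tolist())
print(ctrl.state())
E
```

```text
top 455.60868161042976 257.8232311367989 193.55738344914317 [-0.06770299  0.58200056  1.35105139] [[0.017, -1.0, -0.006], [-0.982, -0.015, -0.19], [0.19, 0.009, -0.982]]
side 415.17701547390215 259.5617387604173 191.24239114221416 [-0.57827968  0.13357956  1.11616474] [[0.924, -0.383, 0.021], [-0.248, -0.638, -0.729], [0.292, 0.668, -0.684]]
wrist 297.3186396354542 256.41296200335375 191.98783375547663 [-0.62469072 -0.03600536  0.3917042 ] [[0.384, 0.923, -0.001], [0.882, -0.367, 0.294], [0.272, -0.114, -0.956]]
{'t': 0.15, 'joint_positions': array([-1.19958605,  0.33271159, -0.06473029,  1.46073146,  0.02160029,
        1.3498864 , -0.08852672]), 'qd': array([-0.0006229 , -0.00252011, -0.00046013, -0.00089777,  0.00068185,
        0.00029778,  0.00019992]), 'joint_efforts': array([ 8.98094295e-04, -6.23630977e+01,  2.48179387e-02, -3.90146005e+01,
       -6.12852210e-02,  3.71420605e-02,  7.36419702e-05]), 'eef_pos': array([0.23970008, 0.57692336, 0.24065429]), 'orientation': array([ 0.30811745,  1.54880133, -0.30973994]), 'wrist_force': array([ 0.66573463, -0.88137272, -0.13773241]), 'moment': array([ 0.0454096 ,  0.00537875, -0.01243787]), 'grip_width': 0.08689155742939214}
```

View pics/top0.png

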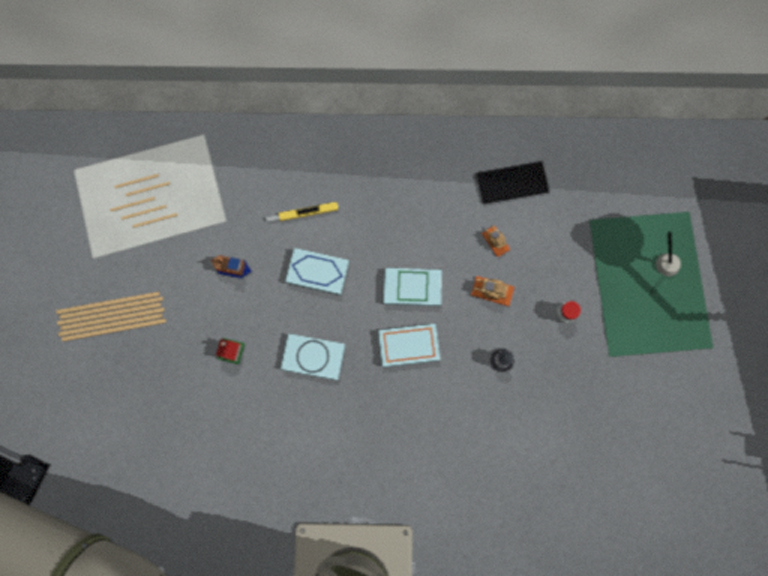

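View pics/side0.png

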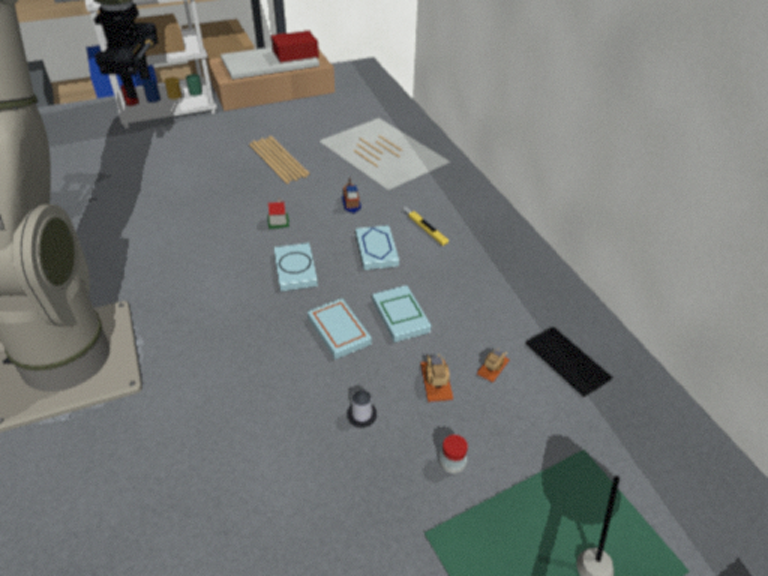

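The top view (768x576) shows these things:
- **Models:** boat (232,266), hut (230,350), silo (502,360).
- **Cart candidates:** (493,290) and (495,240). The one at (493,290) is clearly the larger.
- **Pads:** boat (317,270), silo (313,356), hut (412,286), cart (409,345).
- **Bystanders:** jar (570,311), knife (308,211).

The side view agrees. Next I measure and take an enlarged crop of the two carts.

```bash
cat >> h.py <<'E'
def rays(c,uv,fish=False):
    uv=np.asarray(uv,float).reshape(-1,2); x=(uv[:,0]-c['cx'])/c['fx']; y=(uv[:,1]-c['cy'])/c['fy']
    if fish:
        r=np.hypot(x,y)+1e-9; d=np.stack([np.sin(r)*x/r,np.sin(r)*y/r,np.cos(r)],-1)
    else: d=np.stack([x,y,np.ones_like(x)],-1)
    return -c['R'].T@c['t'], d@c['R']
def plane(c,uv,z,fish=False):
    o,d=rays(c,uv,fish); return (o+d*((z-o[2])/d[:,2])[:,None])[:,:2]
def rect(xy):  # centre, long, short, yaw(deg) of long side from world x
    (x,y),(w,h),a=cv2.minAreaRect((np.asarray(xy)*1000).astype(np.float32))
    if h>w: w,h,a=h,w,a+90
    return np.round([x,y,w,h,(a+90)%180-90],1)
RNG={'blue':((105,110,30),(130,255,140)),'orange':((3,150,100),(13,255,255)),'green':((50,90,20),(85,255,170)),'pad':((85,25,130),(105,110,255)),'dark':((0,0,0),(180,255,48)),'red':((172,150,80),(180,255,255)),'yellow':((20,150,100),(32,255,255))}
def blobs(c,name,z,fish=False,amin=25,amax=1e9):
    hsv=cv2.cvtColor(c['color'],cv2.COLOR_RGB2HSV); m=cv2.inRange(hsv,*map(np.array,RNG[name]))
    n,l,s,ce=cv2.connectedComponentsWithStats(m)
    for i in range(1,n):
        if amin<=s[i,4]<=amax:
            v,u=np.nonzero(l==i); print(name,'px',ce[i].round(1),'A',s[i,4],'rect mm',rect(plane(c,np.stack([u,v],1),z,fish)))
E
python3 - <<'E'
from h import *
import pickle
d=pickle.load(open('d0.pkl','rb')); c=d['top']
for n,z in (('blue',.006),('blue',.02),('orange',.006),('orange',.02),('green',.006),('green',.02),('pad',.02),('dark',.006),('red',.05),('yellow',.012)): print('z',z);blobs(c,n,z,amax=3000)
W=world(c)
for u,v in ((335,193),(330,160),(155,177),(153,233),(335,240),(275,191),(273,230),(211,180),(209,237),(300,280)): print((u,v),W[v,u].round(4))
cv2.imwrite('pics/crop.png',cv2.resize(np.hstack([c['color'][145:225,300:380],d['side']['color'][205:285,265:345]])[:,:,::-1],None,fx=5,fy=5,interpolation=cv2.INTER_CUBIC))
E
```

```text
z 0.006
blue px [155.2 175.2] A 40 rect mm [648.5 274.8  19.9  19.5   0.9]
blue px [159.3 181.1] A 47 rect mm [626.7 269.1  63.4  23.7 -72.2]
z 0.02
blue px [155.2 175.2] A 40 rect mm [645.3 271.4  19.7  19.3   0.9]
blue px [159.3 181.1] A 47 rect mm [623.7 265.8  62.7  23.5 -72.2]
z 0.006
orange px [333.2 166.4] A 42 rect mm [ 684.9 -300.4   32.    15.9  -80.8]
orange px [336.7 197.8] A 64 rect mm [ 581.2 -310.4   51.3   27.4  -50. ]
z 0.02
orange px [333.2 166.4] A 42 rect mm [ 681.3 -298.2   31.7   15.8  -80.8]
orange px [336.7 197.8] A 64 rect mm [ 578.6 -308.    50.8   27.1  -50. ]
z 0.006
z 0.02
z 0.02
pad px [211.4 180. ] A 871 rect mm [631.9  91.  124.2  78.4  78. ]
pad px [275.5 190.9] A 534 rect mm [ 600.9 -112.5  122.    79.1   88.6]
pad px [274.7 190.3] A 287 rect mm [ 602.3 -110.8   54.1   51.8  -89.2]
pad px [273.4 230. ] A 272 rect mm [ 476.7 -106.4  122.6   79.3  -82.4]
pad px [272.4 229.5] A 464 rect mm [ 476.6 -105.6   89.2   50.5  -82.2]
pad px [208.6 237.4] A 988 rect mm [448.9  92.8 123.4  79.4  80.4]
z 0.006
dark px [341.3 121.3] A 916 rect mm [ 839.5 -328.6  148.2   71.3  -78.4]
dark px [446.3 162.5] A 27 rect mm [ 706.  -665.6   46.7    5.6    1.1]
dark px [329.1 239.6] A 27 rect mm [ 450.  -284.4   34.7   14.    -6.5]
dark px [ 14.1 318.4] A 747 rect mm [199.3 686.  102.   87.1  68.8]
dark px [230.5 381. ] A 73 rect mm [ 27.2   7.8  56.4  14.  -89. ]
z 0.05
z 0.012
yellow px [215.9 138.8] A 54 rect mm [770.6  89.6  64.5  12.7 -77.3]
yellow px [193.3 143. ] A 46 rect mm [757.7 151.5  47.9  13.4 -77.3]
(335, 193) [ 0.5901 -0.2978  0.0472]
(330, 160) [ 0.6993 -0.2857  0.0343]
(155, 177) [0.6308 0.2629 0.0546]
(153, 233) [0.4568 0.2604 0.0471]
(335, 240) [ 0.4434 -0.2939  0.0573]
(275, 191) [ 0.5994 -0.1124  0.018 ]
(273, 230) [ 0.4746 -0.1072  0.0231]
(211, 180) [0.6326 0.0924 0.0155]
(209, 237) [0.45   0.0917 0.0192]
(300, 280) [ 0.3232 -0.1932 -0.0022]
```

View pics/crop.png

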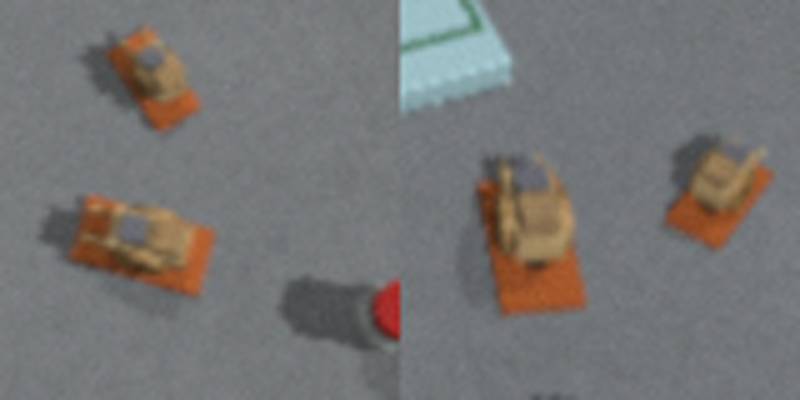

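The two cart-like things in the crop are the one at (493,290) and the one at (495,240) in the top view. The first is the cart meant: its base is longer and its load is about 47 mm high, against 34 mm for the other. I start with the hut, which is nearest. Next is a helper that turns world goals into tool-frame shifts.

```bash
cat >> h.py <<'E'
from scipy.spatial.transform import Rotation as Ro
def goal(x,y,z,yaw=None,half=True):
    """yaw deg of jaw axis in world; prints shift and turn in present tool axes"""
    s=ctrl.state(); R=Ro.from_rotvec(s['orientation']).as_matrix(); j=np.degrees(np.arctan2(R[1,1],R[0,1]))
    if yaw is None: yaw=j
    elif half: yaw=j+(yaw-j+90)%180-90
    a=np.radians(yaw); tx=np.array([0,0,-1.]); ty=np.array([np.cos(a),np.sin(a),0]); G=np.stack([tx,ty,np.cross(tx,ty)],1)
    print('jaw now',j.round(1),'->',round(yaw,1),'q',s['joint_positions'].round(2),'F',s['wrist_force'].round(1),'t',round(s['t'],2),'w',round(s['grip_width'],4))
    print('shift',(R.T@(np.array([x,y,z])-s['eef_pos'])).round(4),'turn',Ro.from_matrix(R.T@G).as_rotvec().round(4),'pos',s['eef_pos'].round(4))
E
python3 - <<'E'
from h import *
import pickle
goal(.457,.262,.2,None)
c=pickle.load(open('d0.pkl','rb'))['wrist']
print(-c['R'].T@c['t'])
E
```

```text
jaw now 67.4 -> 67.4 q [-1.2   0.33 -0.06  1.46  0.02  1.35 -0.09] F [ 0.7 -0.9 -0.1] t 0.15 w 0.0869
shift [ 0.0409 -0.2074  0.3215] turn [0.    0.    0.001] pos [0.2397 0.5769 0.2407]
[0.1653936  0.60803902 0.38457843]
```

Request:
drive_tool(targets=[[0.041,-0.207,0.322,0,0,0,100],[0.041,-0.207,0.322,0,0,0,100],[0.041,-0.207,0.322,0,0,0,100],[0.041,-0.207,0.322,0,0,0,100],[0.041,-0.207,0.322,0,0,0,100],[0.041,-0.207,0.322,0,0,0,100],[0.041,-0.207,0.322,0,0,0,100],[0.041,-0.207,0.322,0,0,0,100],[0.041,-0.207,0.322,0,0,0,100],[0.041,-0.207,0.322,0,0,0,100]])

```text
t: 0.98
eef_pos: [0.461, 0.2552, 0.1993]
orientation: [0.312, 1.547, -0.318]
wrist_force: [-0.1, -0.7, 0.8]
grip_width: 0.0871
```

Run:
```python
from h import *
c=vision.camera('wrist'); save('w1',c)
goal(.457,.262,.2)
blobs(c,'green',.006,True); blobs(c,'blue',.006,True);blobs(c,'pad',.02,True,200)
```

```text
jaw now 67.0 -> 67.0 q [-0.76  0.14  0.18  1.79 -0.02  1.22  0.6 ] F [ 0.  -1.4  1.2] t 1.03 w 0.087
shift [-0.0007  0.004  -0.0057] turn [0.     0.0012 0.0029] pos [0.4607 0.2561 0.1993]
green px [263.5 150.2] A 218 rect mm [441.3 272.5  45.8  10.7  76.7]
green px [  7.5 371. ] A 418 rect mm [ 703.8 -590.8  232.3   80.9  -58.8]
blue px [300.6 292.7] A 30 rect mm [641.8 245.9  13.1   8.6  34.4]
blue px [316.6 299.4] A 27 rect mm [663.8 261.1  23.4   3.4  75.6]
blue px [318.4 307.6] A 77 rect mm [677.2 260.   25.   19.2  63.1]
blue px [198.7 313.6] A 135 rect mm [626.1  90.3 104.7  25.5  74.7]
pad px [137.9 210. ] A 2411 rect mm [450.2  93.8 119.7  77.9  80.4]
pad px [134.5 216.8] A 1506 rect mm [449.6  93.7  59.9  58.5  19.4]
pad px [197.1 309.5] A 754 rect mm [609.5  96.3 119.7  33.1  77.1]
pad px [201.9 319.2] A 710 rect mm [621.7  98.4  92.1  29.4  70. ]
```

View pics/w1.png

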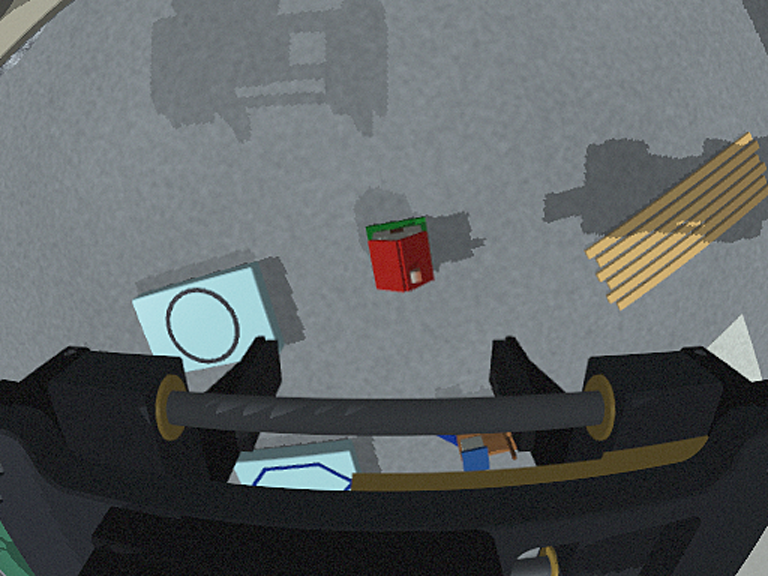

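The wrist view shows the hut roof at (402,255), with the green front edge of its base at (397,228). The gable faces the camera, so the ridge runs along image vertical. The flat gable ends are the better grip, with the jaw at about -13°. I cross-check the centre with the roof before going.

Run:
```python
from h import *
RNG['roof']=((0,180,90),(6,255,255))
c=vision.camera('wrist'); blobs(c,'roof',.045,True,100); blobs(c,'green',.006,True,100,400)
goal(.4595,.268,.12,-13.3)
goal(.4595,.268,.037,-13.3)
```

```text
roof px [263.9 175.3] A 943 rect mm [459.8 267.8  39.8  39.2  76.7]
green px [262.7 150.9] A 223 rect mm [441.4 272.3  45.8  11.   76.2]
jaw now 67.1 -> -13.3 q [-0.76  0.14  0.17  1.78 -0.02  1.22  0.59] F [0.3 0.8 0.7] t 1.08 w 0.0872
shift [ 0.0795  0.0086 -0.0031] turn [1.4036 0.0018 0.0015] pos [0.4591 0.2591 0.1995]
jaw now 67.1 -> -13.3 q [-0.76  0.14  0.17  1.78 -0.02  1.22  0.59] F [0.3 0.8 0.7] t 1.08 w 0.0872
shift [ 0.1625  0.0087 -0.0032] turn [1.4036 0.0018 0.0015] pos [0.4591 0.2591 0.1995]
```

Request:
drive_tool(targets=[[0.06,0.0086,-0.003,1.404,0.002,0.0015,100],[0.06,0.0086,-0.003,1.404,0.002,0.0015,100],[0.06,0.0086,-0.003,1.404,0.002,0.0015,100],[0.06,0.0086,-0.003,1.404,0.002,0.0015,100],[0.06,0.0086,-0.003,1.404,0.002,0.0015,100],[0.06,0.0086,-0.003,1.404,0.002,0.0015,100],[0.06,0.0086,-0.003,1.404,0.002,0.0015,100],[0.06,0.0086,-0.003,1.404,0.002,0.0015,100],[0.06,0.0086,-0.003,1.404,0.002,0.0015,100],[0.06,0.0086,-0.003,1.404,0.002,0.0015,100]])

```text
t: 1.92
eef_pos: [0.4587, 0.2695, 0.1394]
orientation: [1.266, 1.173, -1.266]
wrist_force: [-0.6, 0.7, 0.7]
grip_width: 0.0872
```

Request:
drive_tool(targets=[[0.0,0,0,0.15,0,0,100],[0.0,0,0,0.15,0,0,100],[0.0,0,0,0.15,0,0,100],[0.0,0,0,0.15,0,0,100]])

```text
t: 2.25
eef_pos: [0.458, 0.2706, 0.1393]
orientation: [1.372, 1.096, -1.373]
wrist_force: [0.9, -0.9, 0.1]
grip_width: 0.087
```

```bash
python3 -c "
from h import *
goal(.4595,.268,.037,-13.3)"
```

```text
jaw now -12.8 -> -13.3 q [-0.89  0.21  0.31  1.85 -0.07  1.09 -0.78] F [ 0.9 -0.9  0.1] t 2.25 w 0.087
shift [0.1023 0.0021 0.0023] turn [ 0.0083 -0.0003  0.0012] pos [0.458  0.2706 0.1393]
```

Request:
drive_tool(targets=[[0.03,0.002,0.002,0.008,0,0.001,100],[0.06,0.002,0.002,0.008,0,0.001,100],[0.085,0.002,0.002,0.008,0,0.001,100],[0.102,0.002,0.002,0.008,0,0.001,100],[0.102,0.002,0.002,0.008,0,0.001,100],[0.102,0.002,0.002,0.008,0,0.001,40],[0.102,0.002,0.002,0.008,0,0.001,20],[0.102,0.002,0.002,0.008,0,0.001,20],[0.102,0.002,0.002,0.008,0,0.001,20],[0.102,0.002,0.002,0.008,0,0.001,20]], newtons=15)

```text
t: 3.08
eef_pos: [0.4599, 0.2687, 0.0383]
orientation: [1.379, 1.091, -1.376]
wrist_force: [-0.4, -0.5, 0.0]
grip_width: 0.0612
```

Request:
drive_tool(targets=[[0,0,0,0,0,0,20],[0,0,0,0,0,0,20],[0,0,0,0,0,0,20]])

```text
t: 3.33
eef_pos: [0.46, 0.2688, 0.0385]
orientation: [1.38, 1.091, -1.376]
wrist_force: [1.2, -0.0, -0.0]
grip_width: 0.0415
```

Request:
drive_tool(targets=[[0,0,0,0,0,0,20],[0,0,0,0,0,0,20],[0,0,0,0,0,0,20],[-0.005,0,0,0,0,0,20],[-0.02,0,0,0,0,0,20],[-0.05,0,0,0,0,0,20],[-0.08,0,0,0,0,0,20],[-0.11,0,0,0,0,0,20],[-0.11,0,0,0,0,0,20]])

```text
t: 4.08
eef_pos: [0.4624, 0.27, 0.1546]
orientation: [1.388, 1.091, -1.369]
wrist_force: [0.5, 0.1, 0.1]
grip_width: 0.0359
```

```bash
python3 -c "
from h import *
goal(.601,-.112,.16,-1.4)"
```

```text
jaw now -13.3 -> -1.4 q [-0.89  0.19  0.31  1.83 -0.07  1.11 -0.79] F [0.5 0.1 0.1] t 4.08 w 0.0359
shift [-0.007   0.2228  0.3398] turn [-0.2077 -0.0082 -0.007 ] pos [0.4624 0.27   0.1546]
```

Request:
drive_tool(targets=[[-0.001,0.011,0.017,-0.01,0,0,20],[-0.002,0.029,0.044,-0.027,-0.001,-0.001,20],[-0.003,0.05,0.075,-0.046,-0.002,-0.002,20],[-0.004,0.07,0.107,-0.065,-0.003,-0.003,20],[-0.005,0.091,0.139,-0.085,-0.004,-0.004,20],[-0.006,0.112,0.171,-0.104,-0.005,-0.005,20],[-0.007,0.133,0.203,-0.124,-0.006,-0.006,20],[-0.007,0.154,0.235,-0.143,-0.007,-0.007,20],[-0.007,0.175,0.267,-0.163,-0.008,-0.007,20],[-0.007,0.194,0.296,-0.181,-0.008,-0.007,20]])

```text
t: 4.92
eef_pos: [0.5833, -0.0652, 0.1602]
orientation: [1.246, 1.185, -1.246]
wrist_force: [0.2, 0.7, 0.2]
grip_width: 0.0356
```

Run:
```python
from h import *
c=vision.camera('wrist'); save('w2',c)
RNG['roof']=((0,180,90),(6,255,255))
blobs(c,'pad',.02,True,200);blobs(c,'orange',.006,True,60);blobs(c,'orange',.02,True,60);blobs(c,'green',.02,True,40)
goal(.601,-.112,.16,-1.4)
```

```text
pad px [117.8  55.4] A 3599 rect mm [451.6  88.5 110.6  81.9  80.5]
pad px [295.4  55.3] A 2723 rect mm [629.5  79.5  98.   76.2  78. ]
pad px [297.8  31.6] A 3336 rect mm [630.   82.7  81.5  50.4  78.3]
pad px [116.1  42.1] A 2225 rect mm [449.1  94.5  59.6  59.3  15.8]
pad px [158.2 197.7] A 1259 rect mm [475.4 -93.6  96.2  76.4 -82.3]
pad px [279.1 188.5] A 2161 rect mm [601.9 -91.1  78.5  76.7  87.6]
pad px [156.3 212.4] A 2482 rect mm [474.5 -91.9  65.4  53.7 -82.3]
pad px [297.1 214.2] A 239 rect mm [624.3 -98.   25.7  10.6  89.6]
green px [263.5 205.4] A 962 rect mm [590.  -96.4  91.2  40.3  -7. ]
jaw now -3.2 -> -1.4 q [-0.39  0.33  0.53  1.69 -0.18  1.17  0.13] F [-3.1 -6.3  0.4] t 4.97 w 0.0362
shift [0.0007 0.019  0.0381] turn [-0.0318  0.004  -0.0016] pos [ 0.5842 -0.0729  0.1605]
```

View pics/w2.png

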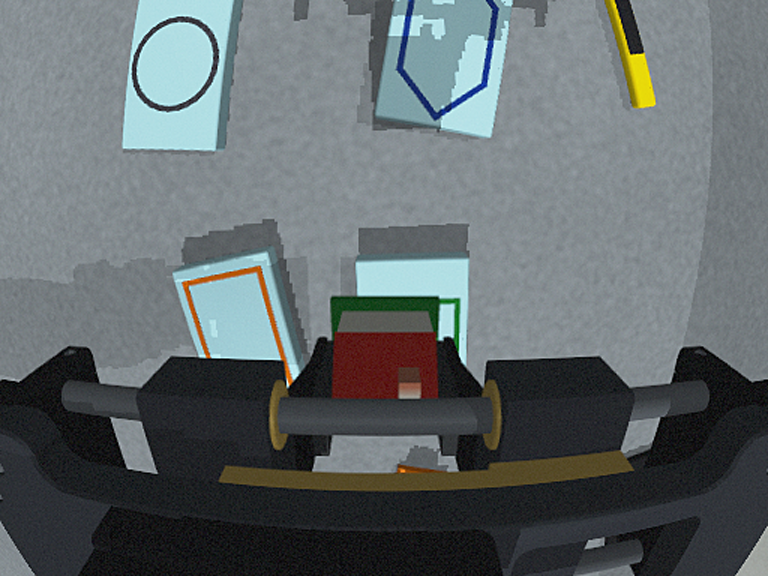

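The hut hangs square in the jaws at (385,350), and the pads it will pass agree with the top view. I move over the hut pad and down.

Request:
drive_tool(targets=[[0.0007,0.01,0.02,-0.025,0.004,-0.001,20],[0.0007,0.0185,0.038,-0.025,0.004,-0.001,20],[0.0007,0.0185,0.038,-0.025,0.004,-0.001,20],[0.0007,0.0185,0.038,-0.025,0.004,-0.001,20],[0.03,0.0185,0.038,-0.025,0.004,-0.001,20],[0.06,0.0185,0.038,-0.025,0.004,-0.001,20],[0.08,0.0185,0.038,-0.025,0.004,-0.001,20],[0.09,0.0185,0.038,-0.025,0.004,-0.001,20],[0.09,0.0185,0.038,-0.025,0.004,-0.001,20]])

```text
t: 5.72
eef_pos: [0.5992, -0.1107, 0.0685]
orientation: [1.23, 1.198, -1.233]
wrist_force: [0.2, -0.6, -0.2]
grip_width: 0.0362
```

```bash
python3 -c "
from h import *
goal(.6012,-.112,.0585,-1.7)"
```

```text
jaw now -1.7 -> -1.7 q [-0.28  0.49  0.5   1.71 -0.27  1.02  0.28] F [ 0.2 -0.6 -0.2] t 5.72 w 0.0362
shift [0.01   0.0021 0.0013] turn [-0.0001 -0.0005  0.0033] pos [ 0.5992 -0.1107  0.0685]
```

Request:
drive_tool(targets=[[0.004,0.002,0.001,0,0,0.003,20],[0.007,0.002,0.001,0,0,0.003,20],[0.008,0.002,0.001,0,0,0.003,20],[0.009,0.002,0.001,0,0,0.003,20],[0.0095,0.002,0.001,0,0,0.003,20],[0.01,0.002,0.001,0,0,0.003,20],[0.01,0.002,0.001,0,0,0.003,20]])

```text
t: 6.3
eef_pos: [0.6013, -0.1117, 0.0587]
orientation: [1.232, 1.195, -1.231]
wrist_force: [-0.9, 0.1, -1.2]
grip_width: 0.0358
```

Request:
drive_tool(targets=[[0.0005,0,0,0,0,0,20],[0.001,0,0,0,0,0,20],[0.001,0,0,0,0,0,20]])

```text
t: 6.55
eef_pos: [0.6013, -0.1118, 0.0586]
orientation: [1.232, 1.196, -1.231]
wrist_force: [-3.9, 1.5, 7.8]
grip_width: 0.0359
```

Contact. I let go and rise.

Request:
drive_tool(targets=[[-0.0005,0,0,0,0,0,65],[-0.0005,0,0,0,0,0,65],[-0.0005,0,0,0,0,0,65],[-0.0005,0,0,0,0,0,65],[-0.0005,0,0,0,0,0,65],[-0.03,0,0,0,0,0,65],[-0.06,0,0,0,0,0,100],[-0.09,0,0,0,0,0,100],[-0.12,0,0,0,0,0,100],[-0.13,0,0,0,0,0,100]])

```text
t: 7.38
eef_pos: [0.6029, -0.1125, 0.1932]
orientation: [1.235, 1.191, -1.227]
wrist_force: [1.4, -0.2, 0.0]
grip_width: 0.0754
```

```bash
python3 -c "
from h import *
goal(.583,-.303,.2,-20)"
```

```text
jaw now -1.7 -> -20.0 q [-0.32  0.36  0.54  1.59 -0.2   1.24  0.23] F [ 1.4 -0.2  0. ] t 7.38 w 0.0754
shift [-0.007 -0.014  0.191] turn [ 0.3187 -0.0018 -0.0057] pos [ 0.6029 -0.1125  0.1932]
```

Request:
drive_tool(targets=[[-0.007,-0.014,0.191,0.243,-0.002,-0.006,100],[-0.007,-0.014,0.191,0.243,-0.002,-0.006,100],[-0.007,-0.014,0.191,0.243,-0.002,-0.006,100],[-0.007,-0.014,0.191,0.243,-0.002,-0.006,100],[-0.007,-0.014,0.191,0.243,-0.002,-0.006,100],[-0.007,-0.014,0.191,0.243,-0.002,-0.006,100],[-0.007,-0.014,0.191,0.243,-0.002,-0.006,100],[-0.007,-0.014,0.191,0.243,-0.002,-0.006,100]])

```text
t: 8.05
eef_pos: [0.5833, -0.3021, 0.1993]
orientation: [1.407, 1.069, -1.408]
wrist_force: [0.2, 1.4, -0.4]
grip_width: 0.0872
```

Run:
```python
from h import *
import pickle
c=vision.camera('wrist'); save('w3',c); pickle.dump(c,open('w3.pkl','wb'))
blobs(c,'orange',.006,True,60);blobs(c,'dark',.006,True,40,2000)
goal(.583,-.303,.2,-15.6)
```

```text
orange px [100.1  22.6] A 146 rect mm [451.  -62.3  72.8  37.4  48.6]
orange px [112.6  76.3] A 106 rect mm [ 447.3 -134.    59.7   24.6  -56. ]
dark px [154.6 188.8] A 204 rect mm [ 459.2 -292.    47.3   27.1  -41.8]
dark px [344.4 292.1] A 54 rect mm [ 657.4 -505.5   24.1    8.9   83.1]
dark px [ 14.8 330. ] A 144 rect mm [ -16.4 -487.3  128.6   56.6   15.8]
dark px [ 17.4 358.2] A 242 rect mm [-101.3 -577.5  243.9   89.3   31.8]
dark px [ 38.8 374. ] A 57 rect mm [ -59.4 -623.8  100.7   30.4   48.3]
dark px [353.7 372.8] A 83 rect mm [ 655.8 -700.3   40.7   34.3   -4.6]
jaw now -15.6 -> -15.6 q [-0.05  0.48  0.64  1.45 -0.29  1.3   0.34] F [ 0.3 -0.6  0.2] t 8.1 w 0.0868
shift [-0.0006 -0.0001  0.0017] turn [ 0.0007 -0.0006  0.0009] pos [ 0.5836 -0.3014  0.1994]
```

View pics/w3.png

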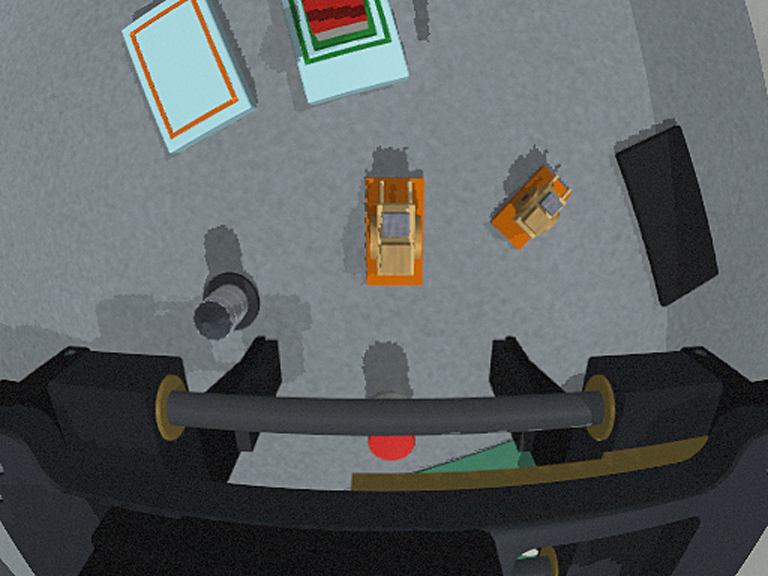

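The wrist view shows the large cart at (395,232) with base corners about (367,178) to (424,285). The small look-alike is at (532,207), the silo at (225,310), and the jar cap at (390,443). The hut sits inside its outline at (340,25). I cast the base with a wider orange mask.

Run:
```python
from h import *
import pickle
c=pickle.load(open('w3.pkl','rb'))
RNG['orange']=((5,200,90),(18,255,255))
blobs(c,'orange',.006,True,60)
hsv=cv2.cvtColor(c['color'],cv2.COLOR_RGB2HSV)
print(hsv[185,250],hsv[185,275],hsv[150,263])
p=plane(c,np.array([(367,178),(423,178),(424,285),(367,285)])/1.5,.006,True); print(p.round(4),p.mean(0))
p=plane(c,[(390/1.5,443/1.5)],.05,True);print('jar',p)
```

```text
orange px [121.8  45.1] A 555 rect mm [470.7 -99.5 106.1  64.2 -82.6]
orange px [345.4 140.8] A 537 rect mm [ 706.1 -290.9   61.4   32.7   31.9]
orange px [261.5 149.3] A 1045 rect mm [ 596.6 -282.5   82.5   43.3   74.2]
[ 15 237 200] [ 15 243 194] [114  28 127]
[[ 0.5881 -0.2371]
 [ 0.6287 -0.2483]
 [ 0.6082 -0.3298]
 [ 0.5648 -0.3177]] [ 0.59744548 -0.28323136]
jar [[ 0.55009775 -0.43803112]]
```

```bash
python3 -c "
from h import *
goal(.597,-.2827,.036,-15.8)"
```

```text
jaw now -15.6 -> -15.8 q [-0.05  0.48  0.64  1.45 -0.29  1.3   0.34] F [ 0.3 -0.6  0.2] t 8.1 w 0.0868
shift [ 0.1634  0.0081 -0.0215] turn [ 0.0042 -0.0006  0.0009] pos [ 0.5836 -0.3014  0.1994]
```

Request:
drive_tool(targets=[[0.03,0.008,-0.0215,0.004,0,0.001,75],[0.06,0.008,-0.0215,0.004,0,0.001,75],[0.095,0.008,-0.0215,0.004,0,0.001,75],[0.125,0.008,-0.0215,0.004,0,0.001,75],[0.15,0.008,-0.0215,0.004,0,0.001,75],[0.164,0.008,-0.0215,0.004,0,0.001,75],[0.164,0.008,-0.0215,0.004,0,0.001,75],[0.164,0.008,-0.0215,0.004,0,0.001,50],[0.164,0.008,-0.0215,0.004,0,0.001,20],[0.164,0.008,-0.0215,0.004,0,0.001,20]])

```text
t: 8.93
eef_pos: [0.5982, -0.283, 0.0375]
orientation: [1.411, 1.064, -1.407]
wrist_force: [-0.5, 0.0, -0.5]
grip_width: 0.0528
```

Request:
drive_tool(targets=[[0,0,0,0,0,0,20],[0,0,0,0,0,0,20],[0,0,0,0,0,0,20],[0,0,0,0,0,0,20]])

```text
t: 9.27
eef_pos: [0.5987, -0.2833, 0.0386]
orientation: [1.411, 1.063, -1.405]
wrist_force: [-0.2, 1.1, 6.8]
grip_width: 0.0361
```

Request:
drive_tool(targets=[[0,0,0,0,0,0,20],[-0.002,0,0,0,0,0,20],[-0.008,0,0,0,0,0,20],[-0.02,0,0,0,0,0,20],[-0.05,0,0,0,0,0,20],[-0.08,0,0,0,0,0,20],[-0.1,0,0,0,0,0,20],[-0.11,0,0,0,0,0,20]])

```text
t: 9.93
eef_pos: [0.5993, -0.2841, 0.153]
orientation: [1.413, 1.058, -1.402]
wrist_force: [0.2, -0.3, -0.4]
grip_width: 0.0358
```

Run:
```python
from h import *
c=vision.camera('wrist'); save('w4',c)
goal(.477,-.106,.16,7.7)
```

```text
jaw now -15.8 -> 7.7 q [-0.07  0.52  0.62  1.5  -0.31  1.21  0.32] F [1.3 0.  0.7] t 9.98 w 0.036
shift [-0.0083 -0.1663 -0.1381] turn [-0.4099  0.0017 -0.0101] pos [ 0.5996 -0.2842  0.1533]
```

View pics/w4.png

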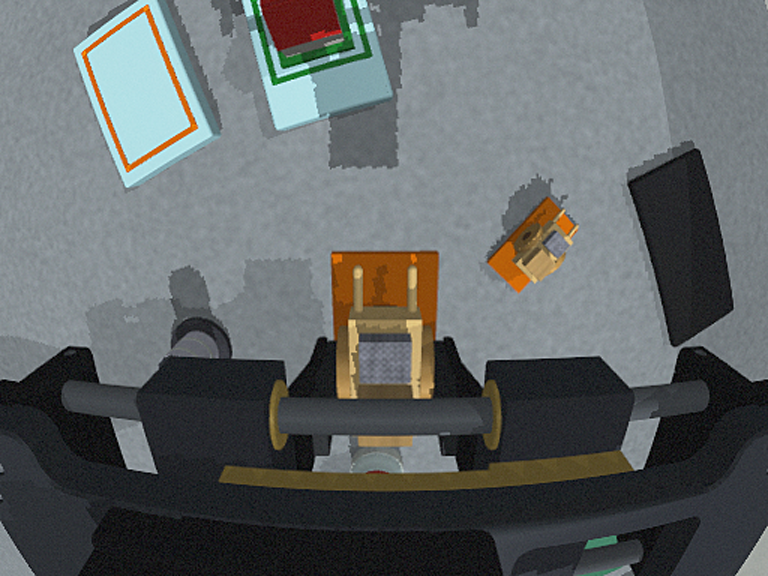

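The cart hangs level and square in the jaws at (385,330). I move it over the cart pad.

Request:
drive_tool(targets=[[-0.001,-0.01,-0.008,-0.025,0,-0.001,20],[-0.003,-0.03,-0.025,-0.075,0,-0.002,20],[-0.004,-0.055,-0.046,-0.135,0,-0.004,20],[-0.005,-0.08,-0.066,-0.2,0,-0.006,20],[-0.006,-0.105,-0.087,-0.26,0,-0.008,20],[-0.007,-0.13,-0.108,-0.32,0.001,-0.009,20],[-0.008,-0.15,-0.125,-0.37,0.001,-0.01,20],[-0.008,-0.166,-0.138,-0.41,0.002,-0.01,20],[-0.008,-0.166,-0.138,-0.41,0.002,-0.01,20],[-0.008,-0.166,-0.138,-0.41,0.002,-0.01,20]])

```text
t: 10.82
eef_pos: [0.4768, -0.1052, 0.1593]
orientation: [1.109, 1.272, -1.108]
wrist_force: [1.3, -0.6, -1.0]
grip_width: 0.0359
```

Run:
```python
from h import *
RNG['orange']=((5,200,90),(18,255,255))
c=vision.camera('wrist')
blobs(c,'pad',.02,True,200); blobs(c,'orange',.02,True,40)
goal(.477,-.106,.0586,7.7)
```

```text
pad px [244.3  25. ] A 2834 rect mm [443.9  59.9  76.   58.   -9.3]
pad px [255.9   4.4] A 431 rect mm [452.8  71.3  47.4  12.2   7.7]
pad px [419.6  51.5] A 2397 rect mm [627.5  86.9 131.3  82.9  77.6]
pad px [426.5  31.3] A 2404 rect mm [631.7  88.6  93.4  50.1  77.6]
pad px [255.1 149.3] A 1406 rect mm [475.6 -97.  102.8  76.3 -82.2]
pad px [256.  153.4] A 1556 rect mm [472.5 -72.7  54.   26.6   7.8]
pad px [371.  178.3] A 2359 rect mm [ 601.2 -102.6  104.2   77.4   88. ]
pad px [363.8 196.7] A 491 rect mm [ 601.9 -112.2   56.2   56.1   -1.1]
orange px [255.9 182.3] A 2678 rect mm [ 476.5 -101.7   93.1   69.1  -82.2]
jaw now 7.7 -> 7.7 q [-0.37  0.09  0.53  1.94 -0.05  1.12  0.31] F [-0.2 -0.3 -0.3] t 10.87 w 0.0357
shift [ 0.1008 -0.0002 -0.0002] turn [ 0.     -0.0004 -0.    ] pos [ 0.4772 -0.1062  0.1594]
```

Request:
drive_tool(targets=[[0.02,0,0,0,0,0,20],[0.05,0,0,0,0,0,20],[0.075,0,0,0,0,0,20],[0.09,0,0,0,0,0,20],[0.096,0,0,0,0,0,20],[0.098,0,0,0,0,0,20],[0.0995,0,0,0,0,0,20],[0.1005,0,0,0,0,0,20],[0.1005,0,0,0,0,0,20]])

```text
t: 11.62
eef_pos: [0.4778, -0.1064, 0.0596]
orientation: [1.111, 1.269, -1.109]
wrist_force: [0.4, 0.5, -0.5]
grip_width: 0.0362
```

Request:
drive_tool(targets=[[0.0005,-0.001,0,0,0,0,20],[0.001,-0.001,0,0,0,0,20],[0.001,-0.001,0,0,0,0,20]])

```text
t: 11.87
eef_pos: [0.477, -0.1065, 0.059]
orientation: [1.111, 1.268, -1.108]
wrist_force: [-0.5, -0.7, -1.1]
grip_width: 0.0357
```

Request:
drive_tool(targets=[[0.0005,0,0,0,0,0,20],[0.001,0,0,0,0,0,20],[0.001,0,0,0,0,0,20]])

```text
t: 12.12
eef_pos: [0.4772, -0.1065, 0.0585]
orientation: [1.112, 1.268, -1.108]
wrist_force: [-3.1, 0.5, 7.6]
grip_width: 0.0357
```

Contact. I let go and rise.

Request:
drive_tool(targets=[[-0.0005,0,0,0,0,0,65],[-0.0005,0,0,0,0,0,65],[-0.0005,0,0,0,0,0,65],[-0.0005,0,0,0,0,0,65],[-0.0005,0,0,0,0,0,65],[-0.03,0,0,0,0,0,65],[-0.06,0,0,0,0,0,100],[-0.09,0,0,0,0,0,100],[-0.12,0,0,0,0,0,100],[-0.14,0,0,0,0,0,100]])

```text
t: 12.95
eef_pos: [0.4775, -0.1069, 0.2013]
orientation: [1.113, 1.266, -1.106]
wrist_force: [1.9, -0.1, 0.4]
grip_width: 0.0757
```

Run:
```python
from h import *
goal(.452,-.29,.2,-20)
```

```text
jaw now 7.7 -> -20.0 q [-0.39  0.04  0.53  1.89 -0.03  1.21  0.29] F [ 1.9 -0.1  0.4] t 12.95 w 0.0757
shift [ 0.001  -0.0497  0.1781] turn [ 0.4828 -0.0015 -0.005 ] pos [ 0.4775 -0.1069  0.2013]
```

Request:
drive_tool(targets=[[0.001,-0.05,0.178,0,-0.001,-0.005,100],[0.001,-0.05,0.178,0,-0.001,-0.005,100],[0.001,-0.05,0.178,0,-0.001,-0.005,100],[0.001,-0.05,0.178,0,-0.001,-0.005,100],[0.001,-0.05,0.178,0,-0.001,-0.005,100],[0.001,-0.05,0.178,0,-0.001,-0.005,100],[0.001,-0.05,0.178,0,-0.001,-0.005,100]])

```text
t: 13.53
eef_pos: [0.4511, -0.2909, 0.1998]
orientation: [1.111, 1.268, -1.113]
wrist_force: [0.5, 0.9, -1.0]
grip_width: 0.0872
```

Run:
```python
from h import *
import pickle
c=vision.camera('wrist'); save('w5',c);pickle.dump(c,open('w5.pkl','wb'))
RNG['orange']=((5,200,90),(18,255,255));RNG['dark']=((0,0,0),(180,255,70))
blobs(c,'dark',.006,True,40,3000);blobs(c,'orange',.026,True,100); blobs(c,'orange',.02,True,100)
goal(.452,-.29,.2)
```

```text
dark px [389.2  41.2] A 62 rect mm [ 586.6 -106.8   48.6    4.2  -88.8]
dark px [397.4  40.2] A 56 rect mm [ 597.5 -102.6   15.8    8.4   84.3]
dark px [253.7 172.2] A 539 rect mm [ 448.6 -295.    48.4   38.7    7.5]
dark px [253.2 186.9] A 372 rect mm [ 449.3 -308.8   34.4   23.5   18. ]
orange px [303.3  38.2] A 414 rect mm [ 478.2 -121.5   70.6   60.2  -82.1]
orange px [300.6  38.5] A 949 rect mm [ 479.4 -118.9   60.1   43.2  -81.5]
orange px [432.8 199.1] A 403 rect mm [ 688.6 -285.8   59.9   31.2   33.4]
orange px [303.3  38.2] A 414 rect mm [ 478.9 -119.8   72.    61.4  -82.1]
orange px [300.6  38.5] A 949 rect mm [ 480.1 -117.2   61.2   44.1  -81.5]
orange px [432.8 199.1] A 403 rect mm [ 693.3 -287.2   61.    31.8   33.4]
jaw now 7.6 -> 7.6 q [-0.14  0.18  0.7   1.78 -0.13  1.22  0.73] F [ 0.   1.  -0.5] t 13.58 w 0.087
shift [-0.0003  0.0003  0.0005] turn [0.     0.0002 0.0004] pos [ 0.4517 -0.2895  0.1997]
```

View pics/w5.png

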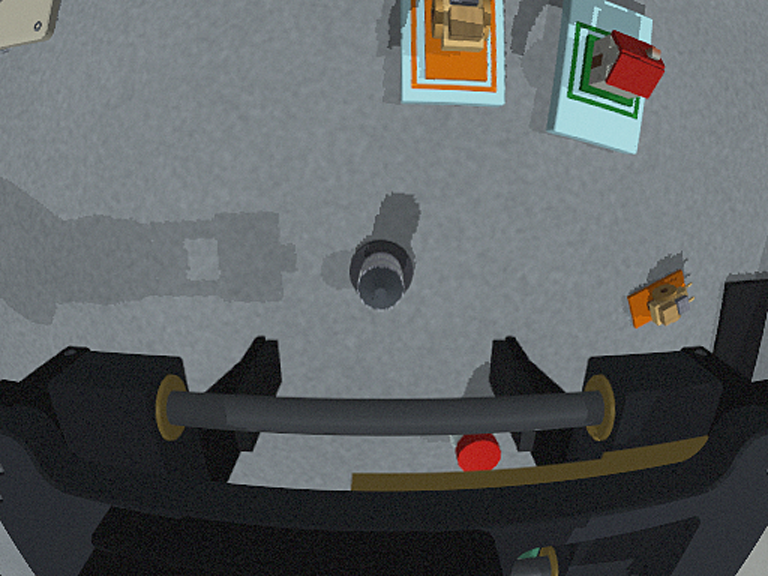

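The wrist view shows the silo with its base front at (381,240) and its cone at (380,288). Cart and hut sit inside their outlines at (460,40) and (615,75). I cross-check the silo centre with the cone.

Run:
```python
from h import *
import pickle
c=pickle.load(open('w5.pkl','rb'));t=pickle.load(open('d0.pkl','rb'))['top']
print(plane(c,[(253.2,191)],.052,True),plane(t,[(335,239.6)],.055))
g=[(350,268),(413,268),(381.5,240)]
print(plane(c,np.array(g)/1.5,.006,True))
goal(.4493,-.299,.0365,7.6)
```

```text
[[ 0.44933413 -0.29903735]] [[ 0.44481626 -0.29428727]]
[[ 0.42551398 -0.30102581]
 [ 0.47445745 -0.2945985 ]
 [ 0.44713639 -0.27571787]]
jaw now 7.6 -> 7.6 q [-0.14  0.18  0.7   1.78 -0.13  1.22  0.73] F [ 0.   1.  -0.5] t 13.58 w 0.087
shift [ 0.1632 -0.0035  0.009 ] turn [0.0008 0.0002 0.0004] pos [ 0.4517 -0.2895  0.1997]
```

Request:
drive_tool(targets=[[0.02,-0.0035,0.0095,0,0,0,75],[0.05,-0.0035,0.0095,0,0,0,75],[0.085,-0.0035,0.0095,0,0,0,75],[0.12,-0.0035,0.0095,0,0,0,75],[0.148,-0.0035,0.0095,0,0,0,75],[0.164,-0.0035,0.0095,0,0,0,75],[0.164,-0.0035,0.0095,0,0,0,75],[0.164,-0.0035,0.0095,0,0,0,50],[0.164,-0.0035,0.0095,0,0,0,20],[0.164,-0.0035,0.0095,0,0,0,20]])

```text
t: 14.42
eef_pos: [0.4506, -0.2994, 0.0373]
orientation: [1.11, 1.267, -1.109]
wrist_force: [0.7, -0.3, -0.8]
grip_width: 0.0522
```

Request:
drive_tool(targets=[[0,0,0,0,0,0,20],[0,0,0,0,0,0,20],[0,0,0,0,0,0,20],[0,0,0,0,0,0,20],[0,0,0,0,0,0,20],[0,0,0,0,0,0,20]])

```text
t: 14.92
eef_pos: [0.451, -0.2996, 0.0379]
orientation: [1.11, 1.267, -1.108]
wrist_force: [-1.6, 1.7, 6.7]
grip_width: 0.0316
```

Request:
drive_tool(targets=[[-0.002,0,0,0,0,0,20],[-0.008,0,0,0,0,0,20],[-0.02,0,0,0,0,0,20],[-0.05,0,0,0,0,0,20],[-0.08,0,0,0,0,0,20],[-0.11,0,0,0,0,0,20],[-0.125,0,0,0,0,0,20],[-0.13,0,0,0,0,0,20]])

```text
t: 15.58
eef_pos: [0.4516, -0.3004, 0.1716]
orientation: [1.112, 1.262, -1.106]
wrist_force: [0.4, -0.3, -1.3]
grip_width: 0.0317
```

Run:
```python
from h import *
goal(.45,.0937,.165)
```

```text
jaw now 7.7 -> 7.7 q [-0.12  0.23  0.71  1.81 -0.16  1.16  0.78] F [ 0.4 -0.3 -1.3] t 15.58 w 0.0317
shift [ 0.0057  0.0509 -0.3908] turn [-0.      0.0033 -0.0073] pos [ 0.4516 -0.3004  0.1716]
```

Request:
drive_tool(targets=[[0.0,0.002,-0.018,0,0,0,20],[0.001,0.006,-0.048,0,0.001,-0.001,20],[0.002,0.011,-0.086,0,0.001,-0.002,20],[0.003,0.016,-0.124,0,0.001,-0.003,20],[0.003,0.021,-0.162,0,0.002,-0.004,20],[0.004,0.026,-0.2,0,0.002,-0.005,20],[0.005,0.031,-0.238,0,0.003,-0.006,20],[0.005,0.036,-0.276,0,0.003,-0.007,20],[0.006,0.041,-0.314,0,0.003,-0.007,20],[0.006,0.045,-0.345,0,0.003,-0.007,20]])

```text
t: 16.42
eef_pos: [0.4494, 0.0502, 0.1644]
orientation: [1.109, 1.27, -1.109]
wrist_force: [0.2, -0.6, -0.2]
grip_width: 0.0317
```

Run:
```python
from h import *
c=vision.camera('wrist'); save('w6',c)
blobs(c,'pad',.02,True,200)
goal(.45,.0937,.165)
```

```text
pad px [262.4 136.2] A 5343 rect mm [449.5  94.  120.1  76.3  80.7]
pad px [419.  169.3] A 2629 rect mm [633.   91.1 122.8  84.2  75.2]
pad px [262.1 141.2] A 2969 rect mm [449.4  94.4  59.9  59.9  54. ]
pad px [423.1 170.6] A 2427 rect mm [632.4  91.9  99.8  50.1  77.9]
jaw now 8.1 -> 8.1 q [-0.59 -0.    0.37  2.01 -0.    1.13 -0.08] F [ 0.1  7.5 -0.9] t 16.47 w 0.0315
shift [-0.0006  0.0061 -0.0373] turn [-0.     -0.0017  0.0003] pos [0.4492 0.0559 0.1643]
```

View pics/w6.png

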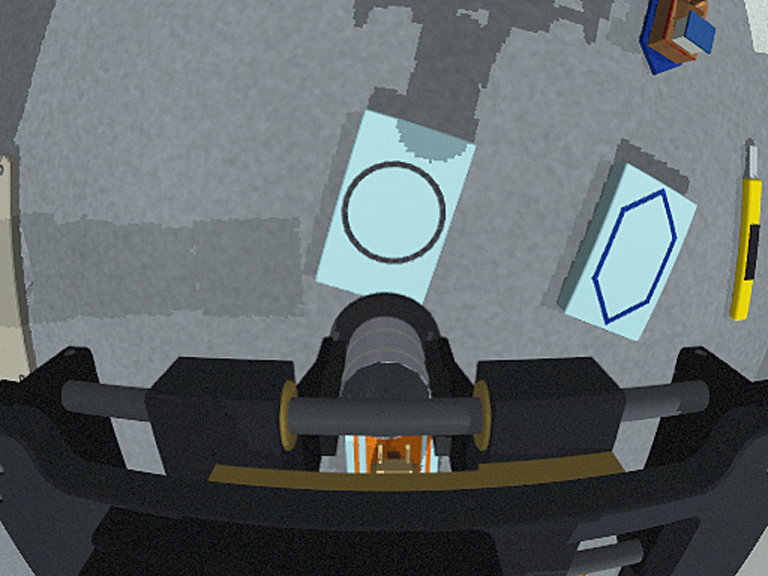

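The silo hangs straight in the jaws at (385,340). The silo pad circle is centred at (394,212), which gives a target of (449.5, 94.2) mm.

Request:
drive_tool(targets=[[0,0.006,-0.037,0,-0.002,0,20],[0,0.006,-0.038,0,-0.002,0,20],[0,0.006,-0.038,0,-0.002,0,20],[0.03,0.006,-0.038,0,-0.002,0,20],[0.06,0.006,-0.038,0,-0.002,0,20],[0.085,0.006,-0.038,0,-0.002,0,20],[0.097,0.006,-0.038,0,-0.002,0,20],[0.1,0.006,-0.038,0,-0.002,0,20],[0.1,0.006,-0.038,0,-0.002,0,20]])

```text
t: 17.22
eef_pos: [0.4492, 0.0933, 0.0637]
orientation: [1.103, 1.273, -1.108]
wrist_force: [-1.0, 0.8, -1.1]
grip_width: 0.0315
```

Run:
```python
from h import *
goal(.4495,.0942,.058)
```

```text
jaw now 8.0 -> 8.0 q [-0.62  0.16  0.34  2.09 -0.07  0.9  -0.1 ] F [-1.   0.8 -1.1] t 17.22 w 0.0315
shift [ 0.0057  0.0004 -0.0008] turn [0.     0.0014 0.0023] pos [0.4492 0.0933 0.0637]
```

Request:
drive_tool(targets=[[0.003,0,-0.001,0,0.001,0.002,20],[0.0045,0,-0.001,0,0.001,0.002,20],[0.005,0,-0.001,0,0.001,0.002,20],[0.0055,0,-0.001,0,0.001,0.002,20],[0.0058,0,-0.001,0,0.001,0.002,20],[0.0058,0,-0.001,0,0.001,0.002,20]])

```text
t: 17.72
eef_pos: [0.4492, 0.0944, 0.0581]
orientation: [1.105, 1.272, -1.105]
wrist_force: [0.1, 0.4, -0.6]
grip_width: 0.0314
```

Request:
drive_tool(targets=[[0.0005,0,0,0,0,0,20],[0.0008,0,0,0,0,0,20],[0.0008,0,0,0,0,0,20]])

```text
t: 17.97
eef_pos: [0.4493, 0.0945, 0.0578]
orientation: [1.106, 1.272, -1.105]
wrist_force: [-1.9, -0.9, 7.3]
grip_width: 0.0319
```

Contact. I let go and rise.

Request:
drive_tool(targets=[[-0.0005,0,0,0,0,0,65],[-0.0005,0,0,0,0,0,65],[-0.0005,0,0,0,0,0,65],[-0.0005,0,0,0,0,0,65],[-0.0005,0,0,0,0,0,65],[-0.03,0,0,0,0,0,65],[-0.06,0,0,0,0,0,100],[-0.09,0,0,0,0,0,100],[-0.12,0,0,0,0,0,100],[-0.14,0,0,0,0,0,100]])

```text
t: 18.8
eef_pos: [0.4499, 0.0946, 0.2007]
orientation: [1.108, 1.271, -1.103]
wrist_force: [0.2, -0.6, -0.2]
grip_width: 0.0754
```

Run:
```python
from h import *
goal(.632,.262,.2,-15)
```

```text
jaw now 8.0 -> -15.0 q [-0.65 -0.02  0.34  1.95  0.01  1.21 -0.17] F [ 0.2 -0.6 -0.2] t 18.8 w 0.0754
shift [ 0.0014  0.2037 -0.1404] turn [ 0.4015 -0.0014 -0.0026] pos [0.4499 0.0946 0.2007]
```

Request:
drive_tool(targets=[[0.001,0.204,-0.14,0.4,-0.001,-0.002,100],[0.001,0.204,-0.14,0.4,-0.001,-0.002,100],[0.001,0.204,-0.14,0.4,-0.001,-0.002,100],[0.001,0.204,-0.14,0.4,-0.001,-0.002,100],[0.001,0.204,-0.14,0.4,-0.001,-0.002,100],[0.001,0.204,-0.14,0.4,-0.001,-0.002,100],[0.001,0.204,-0.14,0.4,-0.001,-0.002,100],[0.001,0.204,-0.14,0.4,-0.001,-0.002,100]])

```text
t: 19.47
eef_pos: [0.6326, 0.263, 0.1978]
orientation: [1.395, 1.076, -1.399]
wrist_force: [0.0, -0.5, 0.6]
grip_width: 0.0867
```

Run:
```python
from h import *
import pickle
c=vision.camera('wrist'); save('w7',c);pickle.dump(c,open('w7.pkl','wb'))
RNG['blue']=((105,150,40),(130,255,255))
blobs(c,'blue',.006,True,60);blobs(c,'pad',.02,True,200)
goal(.632,.262,.2)
```

```text
blue px [258.5 152.8] A 270 rect mm [641.4 285.6  69.   39.5  79.6]
blue px [260.6 184. ] A 481 rect mm [634.2 248.4  27.6  27.2  78.9]
pad px [290.1 262. ] A 339 rect mm [643.9 146.   74.9   9.7 -12.9]
pad px [179.6 301.8] A 319 rect mm [479.3 110.   66.5  23.6  80.6]
pad px [288.  301.7] A 908 rect mm [630.   82.6  51.8  43.  -16. ]
jaw now -14.9 -> -14.9 q [-0.68  0.5   0.32  1.36 -0.16  1.32 -0.62] F [ 0.  -1.4  0.1] t 19.52 w 0.0866
shift [-0.001  -0.0005 -0.0005] turn [0.     0.0014 0.0005] pos [0.6323 0.2614 0.199 ]
```

View pics/w7.png

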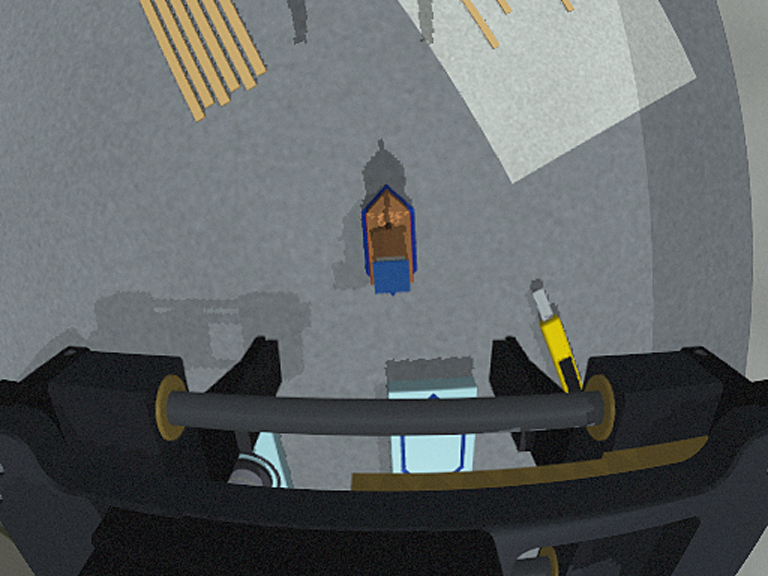

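The wrist view shows the boat with its bow tip at (387,186), stern tip at (393,295) and wheelhouse at (392,275). I check the centre from both tips.

Run:
```python
from h import *
import pickle
c=pickle.load(open('w7.pkl','rb'))
p=plane(c,np.array([(387,186),(393,295),(362,232),(414,232),(367,272)])/1.5,.006,True)*1000
d=p[0]-p[1];print(p.round(1),p[:2].mean(0),np.linalg.norm(d),np.degrees(np.arctan2(d[1],d[0])),'side mid',p[2:4].mean(0),p[2:4][1]-p[2:4][0])
w=plane(c,[(392/1.5,275/1.5)],.053,True)*1000;print(w)
goal(.6395,.2755,.036,-10.6)
```

```text
[[649.3 318. ]
 [632.  233.9]
 [621.9 288.9]
 [660.2 278.8]
 [617.1 257.4]] [640.64368579 275.95763295] 85.83119920277097 78.41463056338314 side mid [641.04417388 283.82213397] [ 38.3776459  -10.12105731]
[[638.04136772 262.8633419 ]]
jaw now -14.9 -> -10.6 q [-0.68  0.5   0.32  1.36 -0.16  1.32 -0.62] F [ 0.  -1.4  0.1] t 19.52 w 0.0866
shift [ 0.163   0.0034 -0.0157] turn [-0.075   0.0014  0.0005] pos [0.6323 0.2614 0.199 ]
```

Request:
drive_tool(targets=[[0.02,0.004,-0.016,-0.068,0.001,0,75],[0.05,0.004,-0.016,-0.068,0.001,0,75],[0.085,0.004,-0.016,-0.068,0.001,0,75],[0.12,0.004,-0.016,-0.068,0.001,0,75],[0.148,0.004,-0.016,-0.068,0.001,0,75],[0.164,0.004,-0.016,-0.068,0.001,0,75],[0.165,0.004,-0.016,-0.068,0.001,0,75],[0.165,0.004,-0.016,-0.068,0.001,0,50],[0.165,0.004,-0.016,-0.068,0.001,0,15],[0.165,0.004,-0.016,-0.068,0.001,0,15]])

```text
t: 20.35
eef_pos: [0.6413, 0.2758, 0.0366]
orientation: [1.352, 1.111, -1.347]
wrist_force: [0.2, -0.2, -0.2]
grip_width: 0.0526
```

Request:
drive_tool(targets=[[0.001,0,0,0,0,0,15],[0.001,0,0,0,0,0,15],[0.001,0,0,0,0,0,15],[0.001,0,0,0,0,0,15],[0.001,0,0,0,0,0,15],[0.001,0,0,0,0,0,15]])

```text
t: 20.85
eef_pos: [0.6415, 0.276, 0.0362]
orientation: [1.352, 1.111, -1.346]
wrist_force: [-1.0, -1.5, 5.5]
grip_width: 0.0298
```

Request:
drive_tool(targets=[[-0.002,0,0,0,0,0,15],[-0.008,0,0,0,0,0,15],[-0.02,0,0,0,0,0,15],[-0.05,0,0,0,0,0,15],[-0.08,0,0,0,0,0,15],[-0.11,0,0,0,0,0,15],[-0.12,0,0,0,0,0,15],[-0.12,0,0,0,0,0,15]])

```text
t: 21.52
eef_pos: [0.6429, 0.2763, 0.1607]
orientation: [1.358, 1.11, -1.341]
wrist_force: [0.1, -0.0, -1.4]
grip_width: 0.0299
```

Run:
```python
from h import *
c=vision.camera('wrist'); save('w8',c)
goal(.632,.0915,.16,-12.1)
```

```text
jaw now -11.0 -> -12.1 q [-0.68  0.55  0.3   1.36 -0.17  1.25 -0.56] F [ 0.9  0.3 -1.4] t 21.57 w 0.0296
shift [-0.0028  0.0257  0.1829] turn [ 0.0187 -0.004  -0.0046] pos [0.6418 0.276  0.1578]
```

View pics/w8.png

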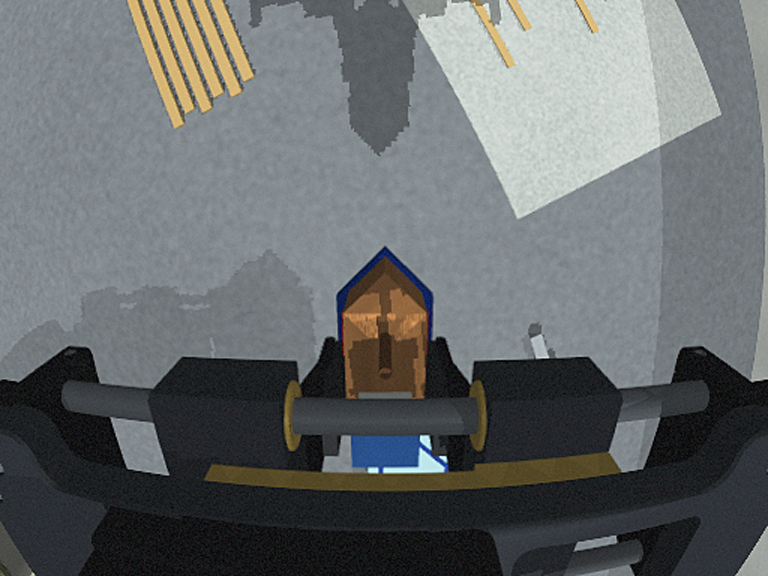

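The boat hangs level, with its bow tip at (385,246). I move it over the boat pad.

Request:
drive_tool(targets=[[0,0.002,0.012,0,0,0,15],[-0.001,0.005,0.035,0.003,-0.001,-0.001,15],[-0.002,0.009,0.065,0.007,-0.002,-0.002,15],[-0.002,0.014,0.1,0.012,-0.003,-0.003,15],[-0.002,0.018,0.13,0.015,-0.004,-0.004,15],[-0.003,0.022,0.157,0.018,-0.004,-0.005,15],[-0.003,0.025,0.176,0.019,-0.004,-0.005,15],[-0.003,0.0257,0.183,0.019,-0.004,-0.005,15],[-0.003,0.0257,0.183,0.019,-0.004,-0.005,15],[-0.003,0.0257,0.183,0.019,-0.004,-0.005,15]])

```text
t: 22.4
eef_pos: [0.6314, 0.0921, 0.1591]
orientation: [1.362, 1.103, -1.365]
wrist_force: [-0.6, 0.1, -0.6]
grip_width: 0.03
```

Run:
```python
from h import *
c=vision.camera('wrist'); save('w9',c)
RNG['blue']=((105,150,40),(130,255,255))
blobs(c,'pad',.02,True,200)
s=ctrl.state()
blobs(c,'blue',s['eef_pos'][2]-.03,True,60)
goal(.632,.0915,.0562,-12.1)
```

```text
pad px [257.5 156.4] A 2713 rect mm [632.8 100.4 102.8  78.3  78. ]
pad px [256.9 161.9] A 1451 rect mm [637.  116.   50.6  50.1  77.9]
pad px [ 97.9 186. ] A 1938 rect mm [452.6 112.1  85.3  77.1  80. ]
pad px [104.  211.8] A 315 rect mm [452.3  95.7  59.5  51.5 -63.4]
pad px [ 97.7 250.3] A 339 rect mm [432.1  54.3  55.3  21.8  -6.3]
pad px [266.  310.4] A 350 rect mm [603.7 -56.5  77.1  22.6 -12.3]
blue px [255.1 174.8] A 984 rect mm [639.1 126.5  60.6  39.1  77.9]
blue px [256.3 300.4] A 901 rect mm [620.3  38.   32.6  19.1 -13.6]
jaw now -12.0 -> -12.1 q [-0.49  0.43  0.36  1.54 -0.16  1.2  -0.31] F [ 0.8  1.4 -0.8] t 22.45 w 0.0297
shift [0.1031 0.001  0.0015] turn [ 0.0015 -0.0003  0.0018] pos [0.6315 0.0931 0.1593]
```

View pics/w9.png

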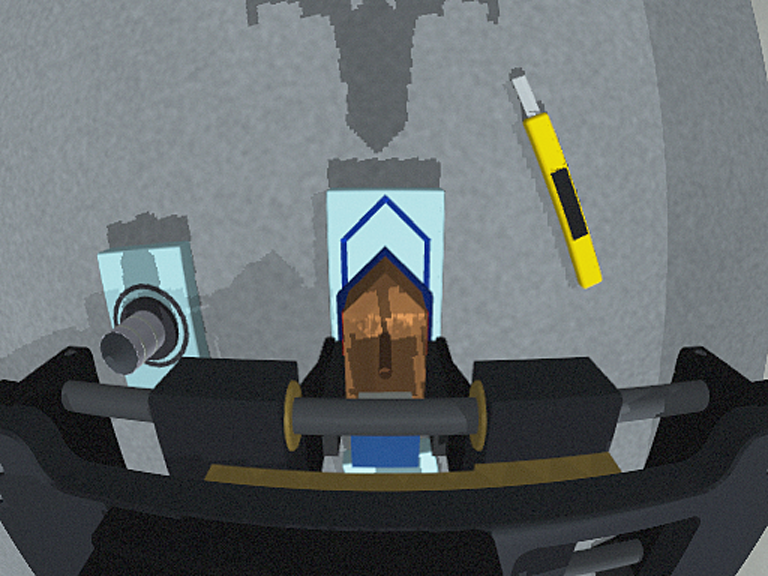

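The silo is inside its circle at (150,325). The boat is aligned with its outline, and the pad centre comes out at (631.5, 91.8) mm. I lower it.

Request:
drive_tool(targets=[[0.02,0.0007,0.0013,0.001,0,0.002,15],[0.05,0.0007,0.0013,0.001,0,0.002,15],[0.075,0.0007,0.0013,0.001,0,0.002,15],[0.09,0.0007,0.0013,0.001,0,0.002,15],[0.098,0.0007,0.0013,0.001,0,0.002,15],[0.1005,0.0007,0.0013,0.001,0,0.002,15],[0.102,0.0007,0.0013,0.001,0,0.002,15],[0.102,0.0007,0.0013,0.001,0,0.002,15]])

```text
t: 23.12
eef_pos: [0.6323, 0.0924, 0.0581]
orientation: [1.363, 1.102, -1.361]
wrist_force: [0.9, -0.0, -1.2]
grip_width: 0.0298
```

Request:
drive_tool(targets=[[0.0005,0,0,0,0,0,15],[0.001,0,0,0,0,0,15],[0.001,0,0,0,0,0,15]])

```text
t: 23.37
eef_pos: [0.6327, 0.0926, 0.0578]
orientation: [1.364, 1.102, -1.36]
wrist_force: [0.2, 0.4, -1.2]
grip_width: 0.0297
```

Request:
drive_tool(targets=[[0.0005,-0.001,0.0005,0,0,0,15],[0.001,-0.001,0.0005,0,0,0,15],[0.0015,-0.001,0.0005,0,0,0,15],[0.0015,-0.001,0.0005,0,0,0,15]])

```text
t: 23.7
eef_pos: [0.6316, 0.0923, 0.0562]
orientation: [1.364, 1.102, -1.36]
wrist_force: [-0.2, -0.8, -0.8]
grip_width: 0.0299
```

Request:
drive_tool(targets=[[0.0005,0,0,0,0,0,15],[0.001,0,0,0,0,0,15],[0.001,0,0,0,0,0,15]])

```text
t: 23.95
eef_pos: [0.6316, 0.0923, 0.0562]
orientation: [1.365, 1.102, -1.36]
wrist_force: [-4.7, -0.8, 9.4]
grip_width: 0.0295
```

Contact. I let go, rise and look.

Request:
drive_tool(targets=[[-0.0005,0,0,0,0,0,65],[-0.0005,0,0,0,0,0,65],[-0.0005,0,0,0,0,0,65],[-0.0005,0,0,0,0,0,65],[-0.0005,0,0,0,0,0,65],[-0.03,0,0,0,0,0,65],[-0.06,0,0,0,0,0,65],[-0.09,0,0,0,0,0,65],[-0.12,0,0,0,0,0,65],[-0.15,0,0,0,0,0,65]])

```text
t: 24.78
eef_pos: [0.631, 0.092, 0.2076]
orientation: [1.365, 1.102, -1.36]
wrist_force: [1.2, 0.5, 0.3]
grip_width: 0.0564
```

Request:
drive_tool(targets=[[-0.02,0.06,-0.15,0,0,0,65],[-0.02,0.06,-0.15,0,0,0,65],[-0.02,0.06,-0.15,0,0,0,65],[-0.02,0.06,-0.15,0,0,0,65],[-0.02,0.06,-0.15,0,0,0,65],[-0.02,0.06,-0.15,0,0,0,65],[-0.02,0.06,-0.15,0,0,0,65]])

```text
t: 25.37
eef_pos: [0.721, 0.2254, 0.2273]
orientation: [1.364, 1.101, -1.361]
wrist_force: [-0.3, -0.8, -0.4]
grip_width: 0.0566
```

Run:
```python
from h import *
t=vision.camera('top');s=vision.camera('side')
a=cv2.resize(t['color'][145:265,180:310],(520,480),interpolation=cv2.INTER_CUBIC)
b=cv2.resize(s['color'][135:255,165:300],(280,249),interpolation=cv2.INTER_CUBIC)
o=np.zeros((480,800,3),np.uint8);o[:,:520]=a;o[:249,520:]=b
cv2.imwrite('pics/end.png',o[:,:,::-1]); print(ctrl.state()['eef_pos'])
RNG['orange']=((5,150,80),(18,255,255));RNG['blue']=((105,110,30),(130,255,160));RNG['red']=((0,170,90),(5,255,255))
blobs(t,'red',.05);blobs(t,'yellow',.012)
```

```text
[0.72090774 0.22441586 0.2283151 ]
red px [278.3 187.4] A 58 rect mm [ 6.027e+02 -1.207e+02  3.170e+01  1.870e+01  4.000e-01]
red px [380.2 206.5] A 92 rect mm [ 549.4 -435.2   31.2   28.1  -89.1]
yellow px [216.2 138.7] A 54 rect mm [770.6  89.6  64.5  12.7 -77.3]
yellow px [193.4 142.9] A 48 rect mm [757.7 151.2  48.5  13.4 -77.3]
```

View pics/end.png

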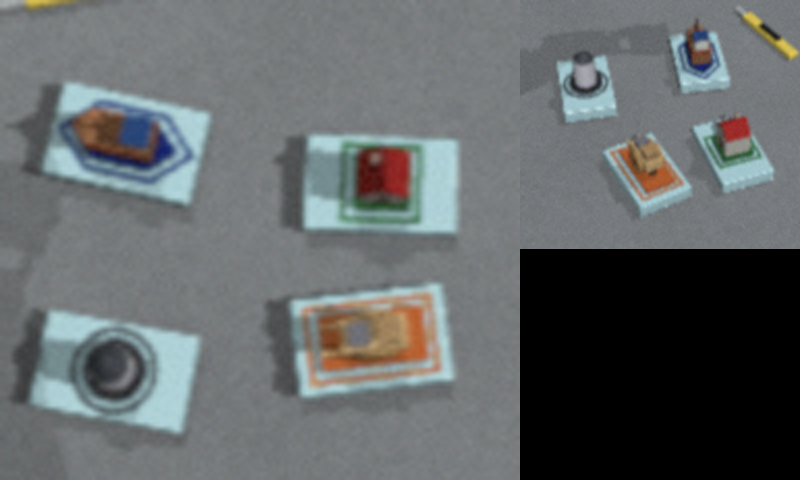

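Silo, hut and cart sit well inside their outlines, and the jar and knife have not moved. The boat at (115,140) looks shifted toward its bow tip at (62,130), so I check it from close by with the wrist camera.

Run:
```python
from h import *
import pickle
c=vision.camera('wrist'); pickle.dump(c,open('w10.pkl','wb'))
p=np.array([.6316,.092,.02]);q=c['R']@p+c['t'];th=np.arctan2(np.hypot(*q[:2]),q[2]);k=th/np.hypot(*q[:2])
u,v=int(c['cx']+c['fx']*k*q[0]),int(c['cy']+c['fy']*k*q[1]);print(u,v)
u0=max(u-65,0);v0=max(v-50,0);print(u0,v0)
cv2.imwrite('pics/b.png',cv2.resize(c['color'][v0:v0+100,u0:u0+130,::-1],None,fx=6,fy=6,interpolation=cv2.INTER_CUBIC))
```

```text
213 274
148 224
```

View pics/b.png

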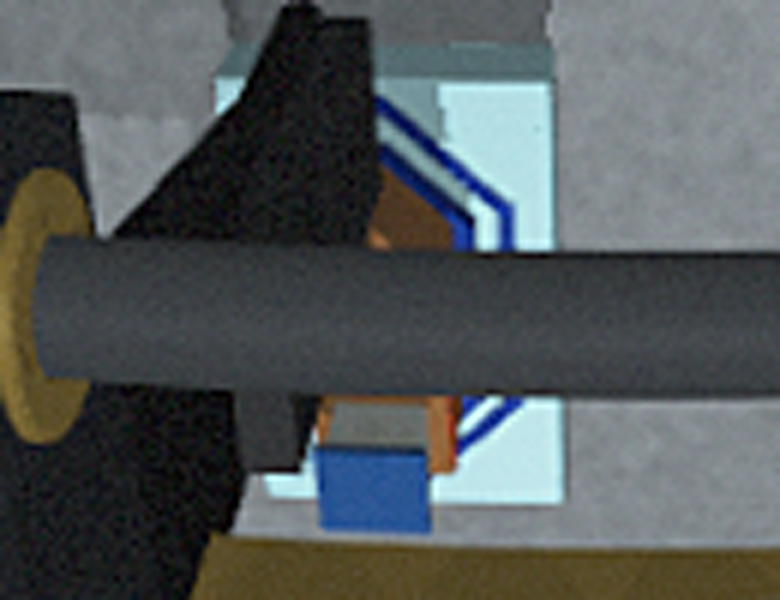

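The bow side shows a clear gap between base and outline, with base shoulder at (472,222) and outline shoulder at (508,207). I put numbers on it.

Run:
```python
from h import *
import pickle
c=pickle.load(open('w10.pkl','rb'))
f=lambda u,v,z:plane(c,[(148+(u-3)/6,224+(v-3)/6)],z,True)[0]*1000
a=np.radians(78);L=np.array([np.cos(a),np.sin(a)]);S=np.array([L[1],-L[0]]);ce=np.array([631.5,91.8])
for n,q in (('outline shoulder',f(508,207,.02)),('base shoulder',f(472,218,.026)),('outline diag',f(440,148,.02)),('base diag',f(440,188,.026)),('base side',f(470,245,.026)),('outline stern diag',f(490,425,.02)),('pad corner',f(553,80,.02)),('pad corner2',f(565,503,.02)),('pad corner3',f(217,78,.02))): print(n,q.round(1),'along,side',((q-ce)@L).round(1),((q-ce)@S).round(1))
```

```text
outline shoulder [664.3 113.3] along,side 27.8 27.6
base shoulder [656.9 115.3] along,side 28.3 20.0
outline diag [653.1 131.1] along,side 42.9 12.9
base diag [651.9 124.2] along,side 36.0 13.2
base side [654.7 108.6] along,side 21.2 19.2
outline stern diag [644.6  54.1] along,side -34.2 20.7
pad corner [681.8 142.4] along,side 60.0 38.7
pad corner2 [656.7  26.4] along,side -58.8 38.2
pad corner3 [608.  157.6] along,side 59.5 -36.7
```

The boat base is centred sideways and about 2 mm toward its bow. That keeps it clear of the line all round, so I hand the job in.

```bash
python3 -c "
from h import *
print(ctrl.state()['t']);print(ctrl.close_job())"
```

```text
25.5167
the job is handed in; nothing more can be done
None
```

All four models (hut, the larger cart, silo and boat) now stand upright on their own pads, inside and lined up with their outlines. I lowered each until light contact (about 7 to 9 N at the wrist) and then let go. The job was handed in at 25.5 s with the arm well clear.

**Last checks:** The final top and side pictures show all four upright and inside their outlines. Top-view positions put the knife where it was and the jar within about 3 mm of my earlier wrist reading.

**Disagreement:** In the top picture the boat looked shifted toward its bow. Measured up close it is centred sideways and only about 2 mm forward, leaving roughly 3 mm or more to the line at the bow, so I left it. That view hid the left side and the stern tip.

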